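Hold the spring tester at its mark

ROBOT

A 6-joint arm with a two-finger parallel gripper is mounted at the origin on a cart in front of the work surface, level with it; the furniture and walls round the work are solid. World frame = base frame: x ahead of the robot, y to its left, z up, the work surface at z = 0. Lengths are in m, angles in rad, forces in N, time in s.
With the tool pointing down it reaches from about 0.35 to 0.85 m from the base axis. Payload 8.1 kg.
Tool frame: the origin (TCP) lies between the finger pads; the fingertips stand 25 mm ahead of it and the grasp point (between the pads) lies 6 mm ahead of it (robot.tip_extent is the distance from the TCP to the fingertips, in m); z points along the fingers, y is the direction in which the jaws open and shut (so a half turn about z gives the same grasp; the last joint's range is limited). The gripper opens to 93 mm and grips with 3 to 60 N. Pads are 15 mm wide; open, the fingers measure 128 mm over their backs; the gripper's body (75 mm by 188 mm) begins 65 mm behind the grasp point.
Start: joints at [1.234, 0.13, 1.488, -0, 1.523, -0.085], TCP at [0.149, 0.581, 0.244] pointing down, gripper open.
Joint ranges: [-2.96, 2.96], [-0.89, 2.26], [0.02, 2.5], [-1.34, 4.48], [0, 2.73], [-2.66, 2.66]. Speed limits (rad/s): [2.39, 2.39, 2.79, 3.14, 3.14, 3.14].

INTERFACE

Orientations are given as a rotation vector (axis times angle).
In Python, from plant import robot gives the robot as it stands.
- The arm moves only by the tool drive_tool, never from a script. Its argument "increments" is a list of rows, each a list of 7 numbers: the closure, from 0 (fully open) to 1 (shut), then the shift along the world's x, y, z in units of 25 mm (1.0 is 25 mm), then the turn, a rotation vector about the world's x, y, z in rad. In form: [[gripper, dx, dy, dz, rx, ry, rz], ...]. A call has 1 to 20 rows; each row is the pose to reach, as a shift and turn from the pose commanded when the call began; what a row does not reach only later rows make up. A row lasts 1/12 s, in which the tool goes at most 41.7 mm and 7.16 degrees, less where a joint would pass 70% of its speed; a pose out of reach is approached as far as the arm can. A call with a gripper value outside its range is refused whole. The fingers move at their own pace and stop on an object; "squeeze" is the grip in N (left out, the last holds). Time passes only in rows, so rows that repeat a pose let the fingers close. It gives the time, the measured TCP pose, the force and the opening at its end, in the units of the state.
- robot.read_state(): the state, without advancing time (a new reading comes with each control period).
- robot.read_camera(name): name is "side" or "top"; returns a dict with "image" (384x512x3 uint8, red, green, blue), "fx", "fy", "cx", "cy" (pixels), "T" (4x4, takes a point from camera to world coordinates). Camera axes: x right, y down, z forward; pixel columns grow to the right and rows downward; lengths in m; the calibration is good to about 2 mm. A picture is of the moment at which its call begins. There is no depth.
- robot.close_job(): hands the job in, once; it reports no verdict.
The state is a dict: "t": time; "q": joint angles; "dq": joint speeds; "joint_torque": joint torques, N m; "tool_pos": TCP position; "orientation": TCP orientation; "force": force on the tool from outside, world axes, zero at the start; "wrist_torque": the same for the moment, N m; "opening": finger opening in m.
Only numpy, scipy, OpenCV 4.12 (cv2) and the standard library are available. Lean on these libraries where they do the work, as an engineer would, in place of code of your own. Each camera call takes 0.05 s, during which the arm holds its last target.

TASK

Close the guard lid of the spring tester fully down on its box. Then draw the tester's spring-loaded slide out by its handle until its pointer lines up with the mark on the side rail, never more than about a centimetre beyond it, and keep it there: finish while still holding the handle with the pointer at the mark. Leave the loose things round the tester where they are.

Things in the scene. Friction and masses are not known exactly. Their poses are not given: they have to be found in the camera images.
- tester: bench spring tester, fixed: grey base plate 225 x 160 mm with a dark open-topped steel box (85 x 108 mm, rim 62 mm above the bench) on its rear half and the slide on its front half. Origin under the plate at bench height on the centre line, 35 mm in front of the box's front wall; x points from the slide to the box (away from the robot), y to the left, z up. The slide is drawn out along the tester's -x
- guard (a joint): hinge of the guard lid (rad): 0 = closed flat on the box, grows as it opens; stops at 1.4; starts 0.7 to 1.1 open. Stiff hinge: the lid stays where it is left and moves with about 2 N at its free edge, without springing back
- guard_edge (a point): middle of the lid's free (front) edge, on its outer face. The lid is a grey sheet 92 mm from hinge to edge, 114 mm wide, 3 mm thick, with a small lip on the inner side of this edge. The point's frame turns with the lid: x points from the edge to the hinge, z out of the outer face
- guard_hinge (a point): middle of the lid's hinge line, on the rear rim of the box, 120 mm behind the tester's origin and 62 mm above the bench; the hinge runs along the tester's y. The lid's outer face lies 4.5 mm outside the hinge line
- slide (a joint): travel of the slide (m): 0 = home, grows as it is drawn out to 0.070. A spring pulls it home with 6 N at home, rising by 1.2 N per 10 mm; released, it runs back home
- handle (a point): centre of the slide's handle: a round black bar 15 mm thick and 80 mm long along the tester's y, 75 mm above the bench, on two upright posts (62 mm clear between them; 43 mm clear under the bar's centre line down to the carriage). At home it is 48 mm in front of the front edge of the closed lid. It moves with the slide
- pointer (a point): top middle of the pointer, an upright blade 3 mm thick on the right (-y) side of the slide, 54 mm right of the handle's centre in the same cross plane, 41 mm above the bench. It moves with the slide
- mark (a point): the mark: upright blade 3 mm thick on a dark clamp fixed on the graduated rail along the right (-y) edge of the plate; the point is in the blade's middle, 41 mm above the bench and 10 mm below its top. Axes parallel to the tester's. It stands 20 to 40 mm in front of the pointer's home; pointer and mark line up when they are at the same place along the tester's x
- hex_key_set: folding hex key set lying loose left of the tester, 30 x 90 x 22 mm; leave it alone
- screwdriver_yellow: yellow-handled screwdriver, 170 mm long, lying loose right of the tester; leave it alone
- bell: bicycle bell, 53 x 66 x 31 mm, loose on the right of the bench; leave it alone

How it is judged:
By the outcome, as a careful person would: the job done as asked, in the order asked, and still so for the second after the job is handed in, while the arm keeps its last pose, push and grip.
It also fails if it takes over 48 s, if anything falls off the work surface, if the arm or the gripper's body presses on something with over 40 N, if the wrist force passes 120 N, or if a joint passes its speed limit or range.

## Working session

There is one attempt and no reset: what is moved stays moved. The work goes in short steps, Python scripts to look and compute and a tool call to move; the robot and the scene stay as the last step left them, time stands still between calls to the robot, and variables do not carry over. Pictures are saved under pics/ and viewed, and the job is handed in when it is done.

Besides the shell and the picture viewer there is one more tool, called after "Emit:" in YAML: its name, and indented under it one key for each argument. drive_tool: Moves the arm, as the interface text tells. Its arguments: {"type":"object","properties":{"increments":{"type":"array"},"squeeze":{"type":"number"}},"required":["increments"]}

```bash
mkdir -p pics; ls
python3 - <<'E'
from plant import robot
import cv2
s=robot.read_state()
print({k:s[k] for k in('t','tool_pos','orientation','opening','force')}, robot.tip_extent)
for n in('side','top'):
    c=robot.read_camera(n); cv2.imwrite(f'pics/{n}0.png',cv2.cvtColor(c['image'],cv2.COLOR_RGB2BGR))
    print(n,c['fx'],c['fy'],c['cx'],c['cy'],c['T'])
E
```

```text
pics
{'t': 0.0, 'tool_pos': array([0.14928219, 0.58057698, 0.24260123]), 'orientation': array([-3.94441651e-01, -3.11633721e+00,  2.85373673e-03]), 'opening': 0.09296369199332637, 'force': array([-0.28457073,  0.1947665 ,  0.88377392])} 0.025
side 359.36853908130223 359.36853908130223 256.338607949066 193.66489244201426 [[-0.99830901  0.00661467 -0.05775257  0.54023178]
 [ 0.05288477  0.51577492 -0.8550903   0.76083142]
 [ 0.02413118 -0.85669859 -0.51525257  0.52481051]
 [ 0.          0.          0.          1.        ]]
top 406.4562222077544 406.4562222077544 253.50578668000801 204.09907494123695 [[ 0.01411345 -0.99074711  0.13498506  0.37872688]
 [-0.99988007 -0.01484474 -0.00441254  0.04998049]
 [ 0.00637553 -0.1349066  -0.99083781  1.01452831]
 [ 0.          0.          0.          1.        ]]
```

View pics/side0.png

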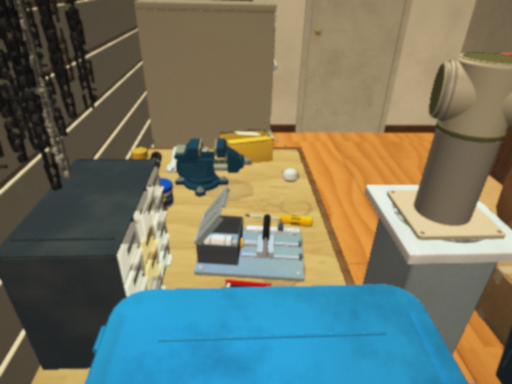

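View pics/top0.png

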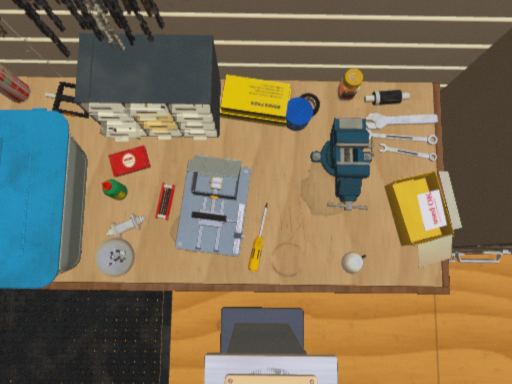

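```bash
cat > h.py <<'E'
import numpy as np, cv2
from plant import robot
def save(name,fn,box,k):
    c=robot.read_camera(name); x0,y0,x1,y1=box
    im=cv2.cvtColor(c['image'],cv2.COLOR_RGB2BGR)[y0:y1,x0:x1]
    cv2.imwrite(fn,cv2.resize(im,None,fx=k,fy=k,interpolation=cv2.INTER_CUBIC)); return c
def ray(c,u,v):
    d=np.array([(u-c['cx'])/c['fx'],(v-c['cy'])/c['fy'],1.]); return c['T'][:3,3],c['T'][:3,:3]@d
def onz(c,u,v,z):
    o,d=ray(c,u,v); return o+d*(z-o[2])/d[2]
def proj(c,p):
    q=c['T'][:3,:3].T@(np.asarray(p)-c['T'][:3,3]); return np.array([c['fx']*q[0]/q[2]+c['cx'],c['fy']*q[1]/q[2]+c['cy']])
E
python3 - <<'E'
from h import *
save('top','pics/t1.png',(165,145,265,265),5)
save('side','pics/s1.png',(185,180,325,290),5)
E
```

```text
(no output)
```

View pics/t1.png

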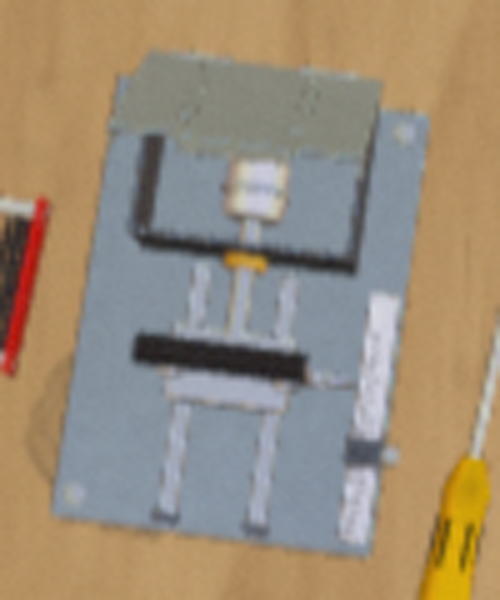

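View pics/s1.png

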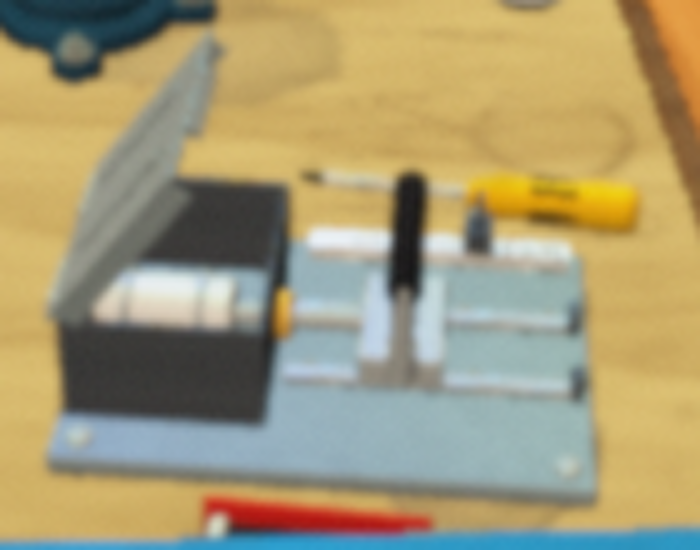

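Run:
```python
from h import *
c=robot.read_camera('top')
f=lambda x,y,z: onz(c,165+(x+.5)/5-.5,145+(y+.5)/5-.5,z)
RR,FR,FL=f(430,118,.01),f(370,555,.01),f(52,517,.01)
print('plate',RR,FR,FL,np.linalg.norm(RR-FR),np.linalg.norm(FL-FR))
d=RR-FR;print('yaw side',np.degrees(np.arctan2(d[1],d[0])));d=FL-FR;print('yaw front',np.degrees(np.arctan2(d[1],d[0]))-90)
HL,HR=f(134,348,.08),f(307,368,.08);d=HL-HR;print('handle',HL,HR,(HL+HR)/2,np.linalg.norm(d),np.degrees(np.arctan2(d[1],d[0]))-90)
HL,HR=f(137,240,.062),f(357,268,.062);d=HL-HR;print('boxfront rim',HL,HR,(HL+HR)/2,np.linalg.norm(d),np.degrees(np.arctan2(d[1],d[0]))-90)
print('pointer tip',f(352,384,.04),'mark',f(388,455,.04))
# dark mask handle
im=c['image'].astype(int); m=(im.max(2)<60).astype(np.uint8); m[:, :190]=0;m[:,230:]=0;m[:208]=0;m[:,:][225:]=0
n,l,s,ce=cv2.connectedComponentsWithStats(m)
for i in range(1,n):
  if s[i][4]>20:
    ys,xs=np.where(l==i); r=cv2.minAreaRect(np.c_[xs,ys].astype(np.float32)); print(s[i],ce[i],r,onz(c,*ce[i],.078))
    p=cv2.boxPoints(r)
```

```text
plate [0.60692235 0.05413294 0.01      ] [0.38762736 0.08024559 0.01      ] [0.40392341 0.23669581 0.01      ] 0.22084420352324255 0.15729664326517045
yaw side -6.790545549841335
yaw front -5.946553055773464
handle [0.48034101 0.18896126 0.08      ] [0.47223946 0.10884801 0.08      ] [0.47629024 0.14890463 0.08      ] 0.080521845135262 -5.774478164261481
boxfront rim [0.53383181 0.19200499 0.062     ] [0.52197512 0.08740838 0.062     ] [0.52790347 0.13970669 0.062     ] 0.10526648865252143 -6.467232661972361
pointer tip [0.46883217 0.08955297 0.04      ] mark [0.43497989 0.07163107 0.04      ]
[192 212  34   9 156] [207.98717949 216.14102564] ((208.31564331054688, 216.33665466308594), (33.23705291748047, 4.95310640335083), 7.853313446044922) [0.4766102  0.15075296 0.078     ]
```

Run:
```python
from h import *
c=robot.read_camera('top');cs=robot.read_camera('side')
O=np.array([.496,.147,0]);a=np.radians(-6.3);R=np.array([[np.cos(a),-np.sin(a),0],[np.sin(a),np.cos(a),0],[0,0,1]])
o,d=ray(c,165+236.5/5-.4,145+144.5/5-.4)
# tester frame
o=R.T@(o-O);d=R.T@d
for th in np.arange(.6,1.25,.1):
  # rotate: edge outer point dist from hinge
  e=np.array([.120-.092*np.cos(th)+.0045*np.sin(th),0,.062+.092*np.sin(th)+.0045*np.cos(th)])
  p=o+d*(e[2]-o[2])/d[2]; print(th,e,p)
  for y in(.057,-.057):
    w=O+R@(e+[0,y,0]);print('   side crop',(proj(cs,w)-[185,180])*5+2,' top crop',(proj(c,w)-[165,145])*5+2)
for y in(.057,-.057):
    w=O+R@np.array([.120,y,.062]);print('hinge side crop',(proj(cs,w)-[185,180])*5+2,' top crop',(proj(c,w)-[165,145])*5+2)
for nm,p in dict(handle=[-.02,0,.0825],point=[-.02,-.054,.041],boxfront=[.035,0,.062],cFL=[-.115,.08,.01],cFR=[-.115,-.08,.01]).items():
    w=O+R@np.array(p);print(nm,w,'side',(proj(cs,w)-[185,180])*5+2,' top crop',(proj(c,w)-[165,145])*5+2)
save('top','pics/t2.png',(220,195,260,260),9)
save('side','pics/s2.png',(245,205,310,245),10)
```

```text
0.6 [0.04661001 0.         0.11766112] [0.0732108  0.00155258 0.11766112]
   side crop [233.97824729 223.53727581]  top crop [105.71930195 187.06711164]
   side crop [264.25071142  71.05047729]  top crop [357.98184286 218.36771036]
0.7 [0.0525335  0.         0.12470982] [0.07180298 0.00068134 0.12470982]
   side crop [218.33292132 207.72316755]  top crop [105.15007765 171.09465912]
   side crop [250.68443337  56.54041209]  top crop [359.13908556 202.5885578 ]
0.7999999999999999 [0.05913109 0.         0.13113194] [ 7.05203011e-02 -1.12446076e-04  1.31131941e-01]
   side crop [200.8023582  193.01148358]  top crop [105.02152629 153.70839186]
   side crop [235.47134505  43.07307819]  top crop [360.55874919 185.37127443]
0.8999999999999999 [0.06633685 0.         0.13686332] [ 0.06937559 -0.00082086  0.13686332]
   side crop [181.56541687 179.58849556]  top crop [105.34332573 135.10068788]
   side crop [218.7661312   30.81487932]  top crop [362.22781643 166.90569569]
0.9999999999999999 [0.07407881 0.         0.14184669] [ 0.06838027 -0.00143682  0.14184669]
   side crop [160.82839951 167.6
[... 649 characters left out ...]
17776  326.49699699]  top crop [146.4689444   59.81582059]
hinge side crop [104.22952513 167.57688307]  top crop [381.95101316  88.8729716 ]
handle [0.47612078 0.14919469 0.0825    ] side [408.65650677 220.42271057]  top crop [219.26710935 357.78066422]
point [0.47019513 0.09552079 0.041     ] side [409.08344134 225.18988731]  top crop [339.5589105  380.79917743]
boxfront [0.53078863 0.1431593  0.062     ] side [278.10785575 252.65383347]  top crop [239.81907501 247.87387032]
cFL [0.39047324 0.23913632 0.01      ] side [631.943324   496.99703878]  top crop [ 45.91423612 544.51685513]
cFR [0.37291575 0.08010257 0.01      ] side [607.37698883 256.56564921]  top crop [369.71912736 585.30651005]
```

View pics/t2.png

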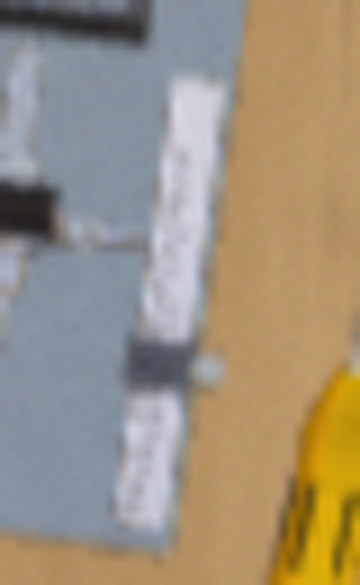

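View pics/s2.png

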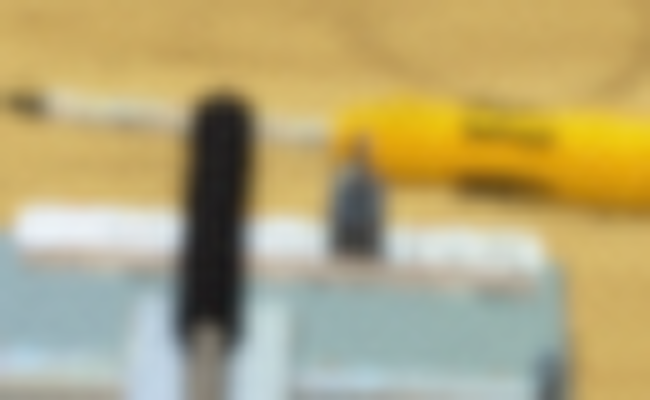

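Run:
```python
from h import *
c=robot.read_camera('top');cs=robot.read_camera('side')
for z in(0,.1,.2,.3): print('cab drawer',z,onz(c,215,137,z), onz(c,175,138,z),'cab top edge',onz(c,215,97,z))
# side cabinet corner near-right bottom: pixel (170,290) and top (160,160)
for z in(0,.1,.2,.3): print('side',z,onz(cs,165,245,z),onz(cs,158,160,z))
O=np.array([.496,.147,0]);a=np.radians(-6.3);R=np.array([[np.cos(a),-np.sin(a),0],[np.sin(a),np.cos(a),0],[0,0,1]])
def tri(u1,u2):
  o1,d1=ray(c,*u1);o2,d2=ray(cs,*u2)
  A=np.c_[d1,-d2];t=np.linalg.lstsq(A,o2-o1,rcond=None)[0]
  p1=o1+d1*t[0];p2=o2+d2*t[1];return R.T@((p1+p2)/2-O),np.linalg.norm(p1-p2)
print('clamp',tri((237.3,234.7),(280.5,222)))
print('knob/blade',tri((242.5,235.6),(280.5,219.5)))
print('blade',R.T@(onz(c,237.3,234.7,.04)-O),R.T@(onz(c,242.5,235.6,.05)-O))
for ty in(-.055,-.065,-.075):
  o,d=ray(cs,280.5,219.5);o=R.T@(o-O);d=R.T@d;print(o+d*(ty-o[1])/d[1])
print('lid edge corner',tri((165+361/5,145+158/5),(185+215/5,180+42/5)))
```

```text
cab drawer 0 [0.68983973 0.14708387 0.        ] [0.68553051 0.24985269 0.        ] cab top edge [0.79764237 0.14998303 0.        ]
cab drawer 0.1 [0.65917397 0.13751258 0.1       ] [0.6552895  0.23015169 0.1       ] cab top edge [0.75635072 0.14012599 0.1       ]
cab drawer 0.2 [0.6285082 0.1279413 0.2      ] [0.62504848 0.2104507  0.2       ] cab top edge [0.71505907 0.13026894 0.2       ]
cab drawer 0.3 [0.59784244 0.11837002 0.3       ] [0.59480747 0.1907497  0.3       ] cab top edge [0.67376742 0.12041189 0.3       ]
side 0 [0.70077085 0.11284843 0.        ] [ 0.79551453 -0.32999727  0.        ]
side 0.1 [0.67018094 0.23631832 0.1       ] [ 0.74687169 -0.12214536  0.1       ]
side 0.2 [0.63959103 0.35978822 0.2       ] [0.69822885 0.08570655 0.2       ]
side 0.3 [0.60900112 0.48325812 0.3       ] [0.649586   0.29355847 0.3       ]
clamp (array([-0.05198969, -0.06964468,  0.03938888]), np.float64(0.0006435846478058292))
knob/blade (array([-0.05229102, -0.08224661,  0.03762489]), np.float64(0.00026001372890069346))
blade [-0.0517024  -0.06969427  0.04      ] [-0.0528422 -0.0825992  0.05     ]
[-0.05128653 -0.055       0.05665005]
[-0.05170286 -0.065       0.04966235]
[-0.05211918 -0.075       0.04267466]
lid edge corner (array([ 0.06888357, -0.05662233,  0.13075167]), np.float64(0.0034976801787729673))
```

Emit:
drive_tool:
  increments:
    - [1,0,0,6,0,0,0]
    - [1,0,0,6,0,0,0]
    - [1,0,0,6,0,0,0]
    - [1,0,0,6,0,0,0]
    - [1,18,-17.8,6,0,0,0.143]
    - [1,18,-17.8,6,0,0,0.143]
    - [1,18,-17.8,6,0,0,0.143]
    - [1,18,-17.8,6,0,0,0.143]
    - [1,18,-17.8,6,0,0,0.143]
    - [1,18,-17.8,6,0,0,0.143]
    - [1,18,-17.8,6,0,0,0.143]
    - [1,18,-17.8,6,0,0,0.143]
    - [1,18,-17.8,6,0,0,0.143]
    - [1,18,-17.8,6,0,0,0.143]
    - [1,18,-17.8,6,0,0,0.143]
    - [1,18,-17.8,6,0,0,0.143]
    - [1,18,-17.8,6,0,0,0.143]
    - [1,18,-17.8,6,0,0,0.143]
    - [1,18,-17.8,6,0,0,0.143]
    - [1,18,-17.8,6,0,0,0.143]
  squeeze: 30

```text
t: 2.22
tool_pos: [0.6024, 0.131, 0.3922]
orientation: [-0.178, -3.136, 0.003]
force: [1.2, 0.4, 0.2]
opening: 0.0006
```

Emit:
drive_tool:
  increments:
    - [1,0,0.1,-7,0,0,0]
    - [1,0,0.1,-7,0,0,0]
    - [1,0,0.1,-7,0,0,0]
    - [1,0,0.1,-7,0,0,0]
    - [1,0,0.1,-7,0,0,0]
    - [1,0,0.1,-7,0,0,0]
    - [1,0,0.1,-7,0,0,0]

```text
t: 2.8
tool_pos: [0.5999, 0.1388, 0.2204]
orientation: [0.17, 3.136, 0.0]
force: [-0.1, -0.7, 0.8]
opening: 0.0006
```

Run:
```python
from h import *
save('side','pics/s3.png',(145,100,345,290),4)
print(robot.read_state()['tool_pos'])
```

```text
[0.60099633 0.13893309 0.22219731]
```

View pics/s3.png

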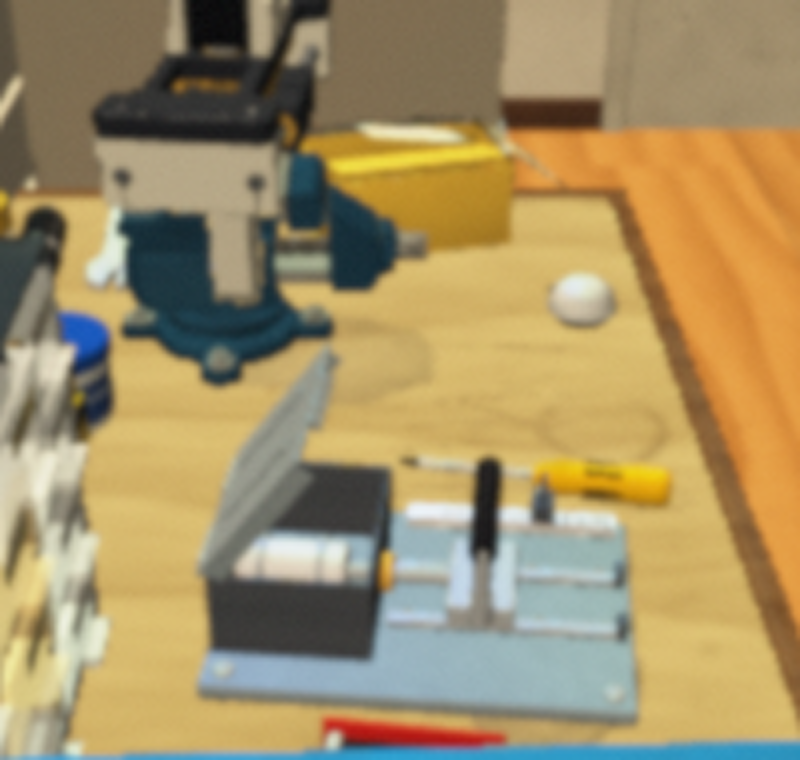

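Emit:
drive_tool:
  increments:
    - [1,0,0,-1.4,0,0,0]
    - [1,0,0,-2.7,0,0,0]
    - [1,0,0,-2.7,0,0,0]
    - [1,-0.4,0.04,-2.7,0,0,0]
    - [1,-0.83,0.09,-2.65,0,0,0]
    - [1,-1.1,0.12,-2.8,0,0,0]
    - [1,-1.36,0.15,-3.0,0,0,0]
    - [1,-1.56,0.17,-3.25,0,0,0]
    - [1,-1.75,0.19,-3.5,0,0,0]
    - [1,-1.9,0.21,-3.8,0,0,0]
    - [1,-2.03,0.22,-4.1,0,0,0]
    - [1,-2.03,0.22,-4.1,0,0,0]

```text
t: 3.85
tool_pos: [0.5468, 0.1439, 0.1135]
orientation: [-0.17, -3.133, 0.001]
force: [0.2, -0.7, 0.1]
opening: 0.0006
```

Run:
```python
from h import *
save('side','pics/s4.png',(145,100,345,290),4)
s=robot.read_state();print(s['tool_pos'],s['force'])
```

```text
[0.54731782 0.14387628 0.11430554] [ 0.10010585  0.54068192 -0.28602087]
```

View pics/s4.png

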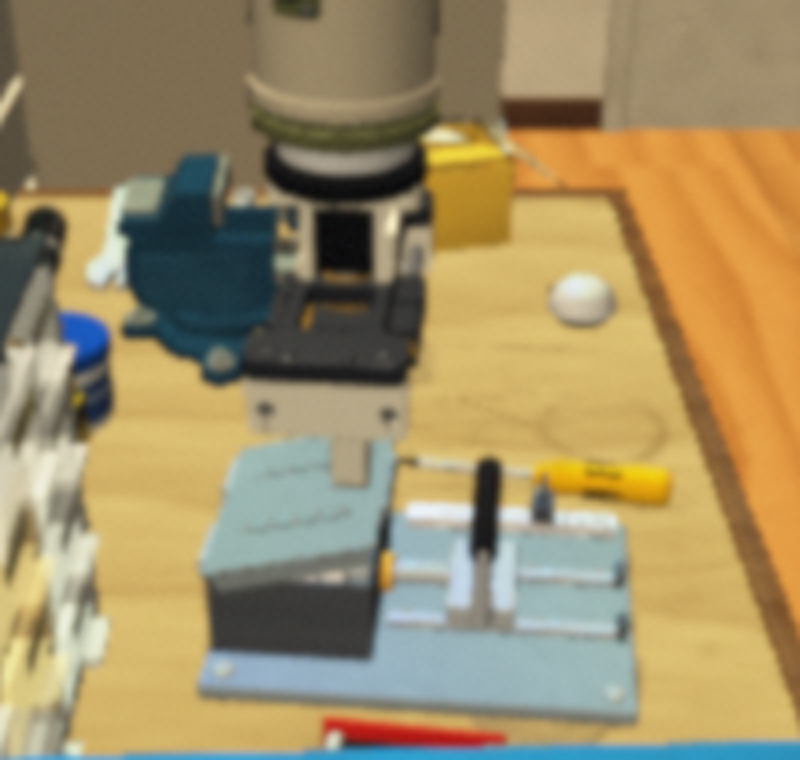

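Emit:
drive_tool:
  increments:
    - [1,-0.1,0.01,-0.3,0,0,0]
    - [1,-0.15,0.02,-0.55,0,0,0]
    - [1,-0.2,0.02,-0.75,0,0,0]
    - [1,-0.2,0.02,-0.9,0,0,0]
    - [1,-0.2,0.02,-0.97,0,0,0]
    - [1,-0.2,0.02,-1.0,0,0,0]
    - [1,-0.2,0.02,-1.0,0,0,0]

```text
t: 4.48
tool_pos: [0.5432, 0.1446, 0.0917]
orientation: [-0.171, -3.136, 0.0]
force: [-5.8, -1.2, 8.2]
opening: 0.0006
```

Emit:
drive_tool:
  increments:
    - [1,0,0,-0.06,0,0,0]
    - [1,0,0,-0.06,0,0,0]

```text
t: 4.65
tool_pos: [0.5433, 0.1446, 0.0915]
orientation: [-0.171, -3.136, 0.0]
force: [-11.6, -2.9, 19.7]
opening: 0.0005
```

Run:
```python
from h import *
save('side','pics/s5.png',(185,180,325,290),5)
s=robot.read_state();print(s['tool_pos'],s['force'])
```

```text
[0.54336134 0.14458148 0.09149812] [-11.69844174  -2.67296452  19.14632739]
```

View pics/s5.png

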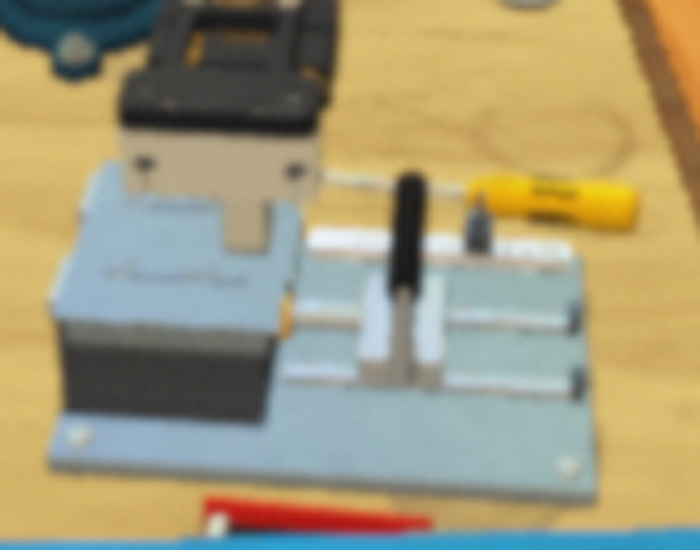

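Run:
```python
from h import *
print(robot.read_state()['q'])
```

```text
[ 1.68900107e-01  1.55935491e-01  1.74717573e+00 -4.18296881e-05
  1.23966427e+00 -1.29323397e+00]
```

Emit:
drive_tool:
  increments:
    - [1,0,0,1.5,0,0,0]
    - [1,0,0,3,0,0,0]
    - [1,0,0,4,0,0,0]
    - [0.61,-2.7,0.18,4,0,0,0]
    - [0.61,-2.7,0.18,4,0,0,0]

```text
t: 5.12
tool_pos: [0.4766, 0.1494, 0.1915]
orientation: [0.172, 3.134, 0.001]
force: [-1.0, -0.2, -0.6]
opening: 0.0094
```

Emit:
drive_tool:
  increments:
    - [0.61,0,0,0,0,0,-1.571]
    - [0.61,0,0,0,0,0,-1.571]
    - [0.61,0,0,0,0,0,-1.571]
    - [0.61,0,0,0,0,0,-1.571]
    - [0.61,0,0,0,0,0,-1.571]
    - [0.61,0,0,0,0,0,-1.571]
    - [0.61,0,0,0,0,0,-1.571]
    - [0.61,0,0,0,0,0,-1.571]
    - [0.61,0,0,0,0,0,-1.571]
    - [0.61,0,0,0,0,0,-1.571]
    - [0.61,0,0,0,0,0,-1.571]
    - [0.61,0,0,0,0,0,-1.571]
    - [0.61,0,0,0,0,0,-1.571]
    - [0.61,0,0,0,0,0,-1.571]
    - [0.61,0,0,0,0,0,-1.571]

```text
t: 6.37
tool_pos: [0.4762, 0.1491, 0.1895]
orientation: [-2.336, -2.1, 0.0]
force: [0.5, 0.1, -0.7]
opening: 0.0365
```

Run:
```python
from h import *
save('side','pics/s6.png',(165,100,345,290),4)
s=robot.read_state();print(s['tool_pos'],s['force'],s['opening'],s['orientation'])
```

```text
[0.47616196 0.14905165 0.18949843] [ 0.32168003  0.34379198 -0.15376015] 0.03643565910981314 [-2.33599833e+00 -2.10048638e+00  3.57106036e-04]
```

View pics/s6.png

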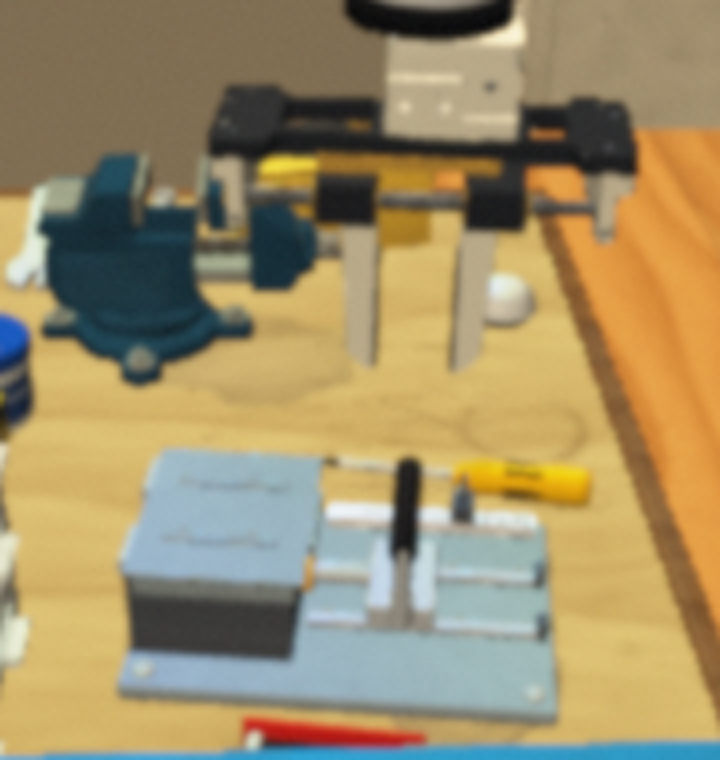

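Emit:
drive_tool:
  increments:
    - [0.61,0,0,-1.5,0,0,0]
    - [0.61,0,0,-2.7,0,0,0]
    - [0.61,0,0,-3.4,0,0,0]
    - [0.61,0,0,-3.9,0,0,0]
    - [0.61,0,0,-4.3,0,0,0]
    - [0.61,0,0,-4.3,0,0,0]

```text
t: 6.92
tool_pos: [0.4747, 0.1488, 0.0798]
orientation: [-2.336, -2.098, 0.005]
force: [-0.0, 0.4, -0.6]
opening: 0.0365
```

Run:
```python
from h import *
save('side','pics/s7.png',(185,160,325,270),5)
s=robot.read_state();print(s['tool_pos'],s['force'],s['opening'])
```

```text
[0.47550505 0.14893719 0.08129095] [ 0.08878364  0.27450364 -0.05962331] 0.03638704990604073
```

View pics/s7.png

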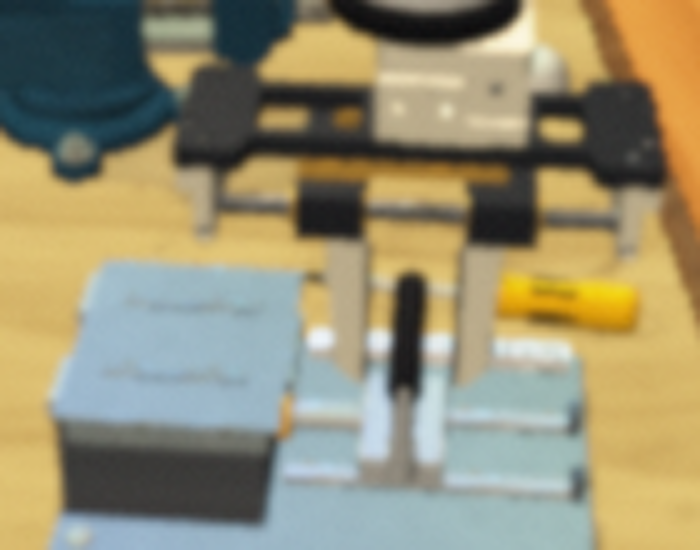

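Emit:
drive_tool:
  increments:
    - [1,0,0,0,0,0,0]
    - [1,0,0,0,0,0,0]
    - [1,0,0,0,0,0,0]
    - [1,0,0,0,0,0,0]
    - [1,0,0,0,0,0,0]
    - [1,0,0,0,0,0,0]
  squeeze: 40

```text
t: 7.47
tool_pos: [0.4762, 0.1494, 0.0832]
orientation: [-2.339, -2.097, -0.001]
force: [-4.9, 0.2, 8.0]
opening: 0.014
```

Run:
```python
from h import *
save('side','pics/s8.png',(235,190,315,250),9)
save('top','pics/t8.png',(185,185,255,260),8)
s=robot.read_state();print(s['tool_pos'],s['force'],s['opening'])
```

```text
[0.47620875 0.14935675 0.08317903] [-4.94018657  0.92183034  6.68141126] 0.014005873995514865
```

View pics/s8.png

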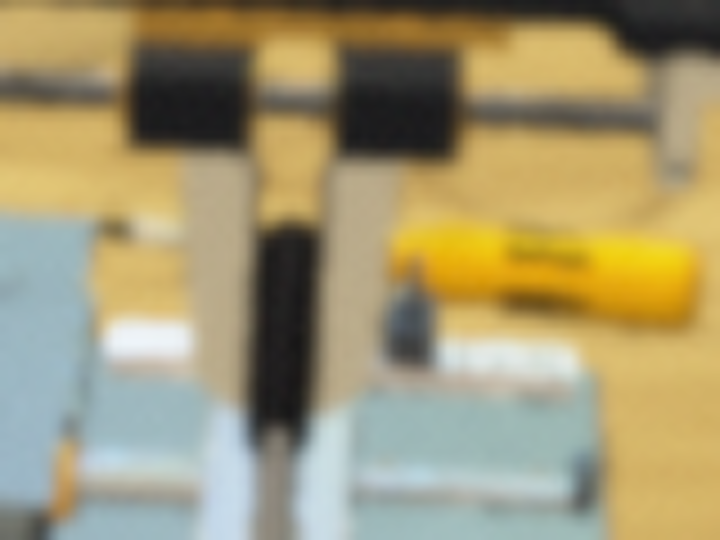

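View pics/t8.png

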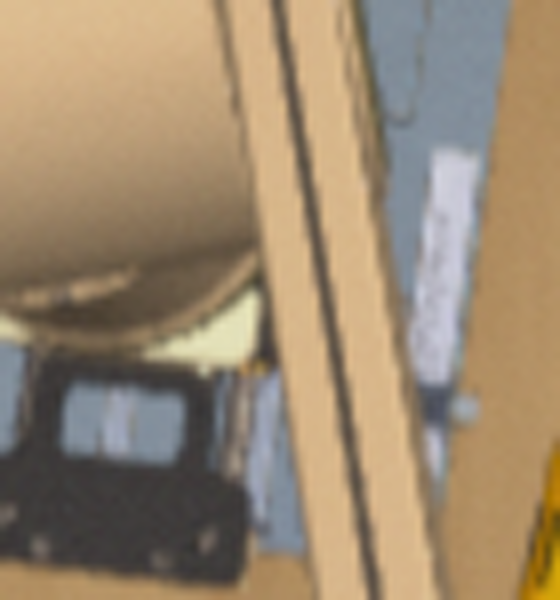

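Emit:
drive_tool:
  increments:
    - [1,-0.15,0.017,0,0,0,0]
    - [1,-0.3,0.033,0,0,0,0]
    - [1,-0.45,0.05,0,0,0,0]
    - [1,-0.6,0.066,0,0,0,0]
    - [1,-0.75,0.083,0,0,0,0]
    - [1,-0.9,0.1,0,0,0,0]
    - [1,-1.05,0.116,0,0,0,0]
    - [1,-1.15,0.127,0,0,0,0]
    - [1,-1.2,0.133,0,0,0,0]
    - [1,-1.2,0.133,0,0,0,0]
    - [1,-1.2,0.133,0,0,0,0]

```text
t: 8.48
tool_pos: [0.4483, 0.1526, 0.0833]
orientation: [2.337, 2.095, 0.007]
force: [9.1, 0.1, -4.6]
opening: 0.0137
```

Run:
```python
from h import *
save('side','pics/s9.png',(245,195,310,245),12)
save('top','pics/t9.png',(185,185,255,260),8)
s=robot.read_state();print(s['tool_pos'],s['force'],s['opening'],s['orientation'])
```

```text
[0.44839567 0.15261831 0.08326429] [ 8.49568235  0.64874178 -5.55521111] 0.013947600470105393 [2.33694315 2.09499639 0.00709542]
```

View pics/s9.png

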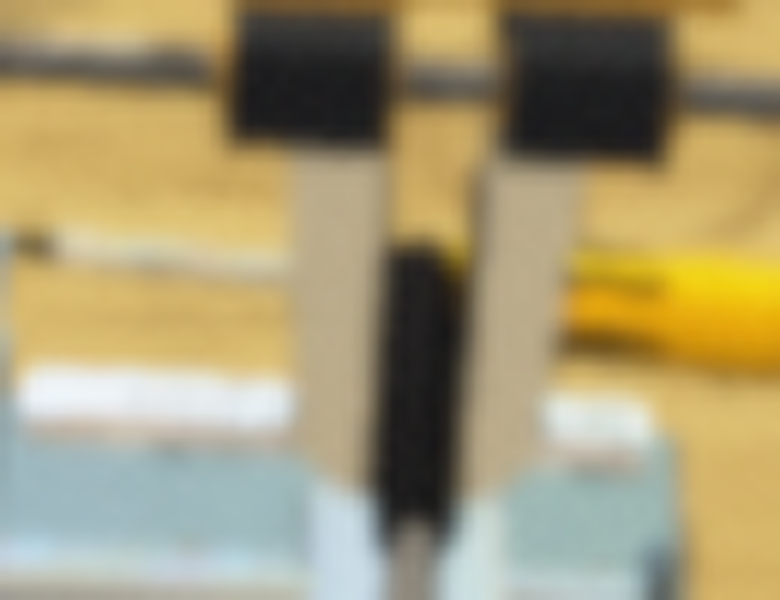

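View pics/t9.png

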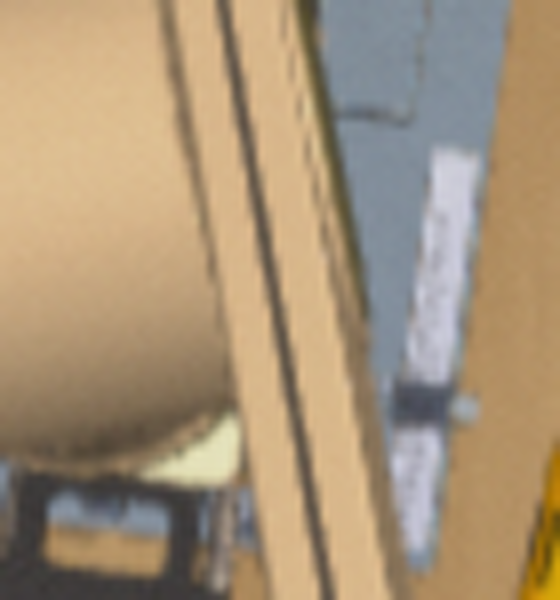

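Run:
```python
import cv2
a=cv2.imread('pics/top0.png')[205:250,205:250]; b=cv2.imread('pics/side0.png')[205:245,250:300]
cv2.imwrite('pics/tz.png',cv2.resize(a,None,fx=13,fy=13,interpolation=cv2.INTER_NEAREST))
cv2.imwrite('pics/sz.png',cv2.resize(b,None,fx=14,fy=14,interpolation=cv2.INTER_NEAREST))
```

```text
(no output)
```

View pics/tz.png

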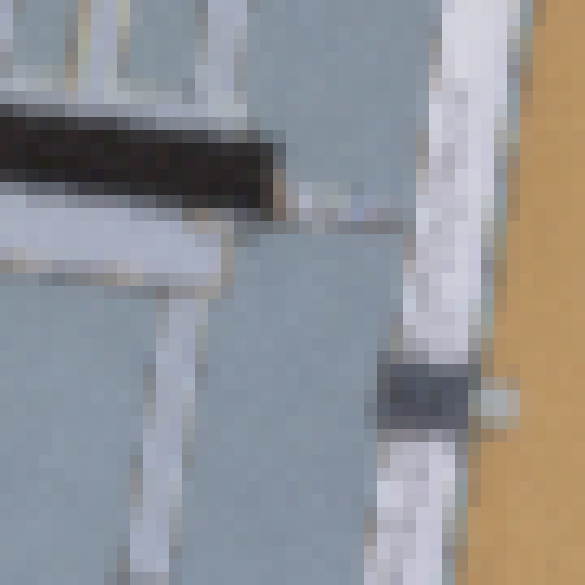

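View pics/sz.png

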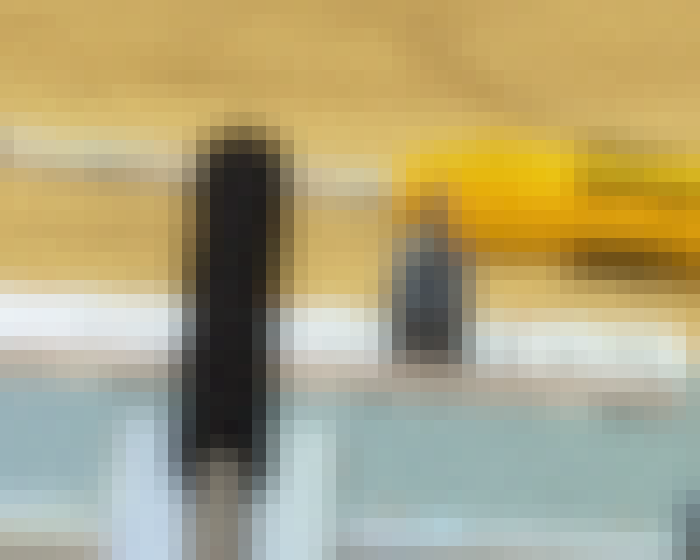

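Run:
```python
from h import *
c=robot.read_camera('top');cs=robot.read_camera('side')
O=np.array([.496,.147,0]);a=np.radians(-6.3);R=np.array([[np.cos(a),-np.sin(a),0],[np.sin(a),np.cos(a),0],[0,0,1]])
def onty(cc,u,v,ty):
  o,d=ray(cc,u,v);o=R.T@(o-O);d=R.T@d;return o+d*(ty-o[1])/d[1]
def ontz(cc,u,v,z): return R.T@(onz(cc,u,v,z)-O)
print('side handle far/near',onty(cs,266.8,215.2,-.04),onty(cs,250+222/14-.5,205+445/14-.5,.04))
for t in(-.054,-.062,-.07,-.08): print('side mark',onty(cs,280.4,219.5,t),onty(cs,280.4,225,t))
# handle top: segment dark subpixel
im=cv2.cvtColor(cv2.imread('pics/top0.png'),cv2.COLOR_BGR2GRAY).astype(float)
w=np.clip(110-im[205:226,190:227],0,None); ys,xs=np.mgrid[205:226,190:227]
print('top handle',ontz(c,(w*xs).sum()/w.sum(),(w*ys).sum()/w.sum(),.077))
side=cv2.cvtColor(cv2.imread('pics/side0.png'),cv2.COLOR_BGR2GRAY).astype(float)
for v in(219,221,223,225,227): print(v,side[v,272:290].astype(int))
print('top clamp',[ontz(c,237.2,235.3,z) for z in(.02,.03,.04)])
print('knob',[ontz(c,242.8,235.4,z) for z in(.02,.03,.04)])
print('pointer line',[ontz(c,233.7,221.4,z) for z in(.02,.03,.04)],ontz(c,230,219.2,.04))
for y in range(226,242): print(y, im[y,233:241].astype(int))
```

```text
side handle far/near [-0.01992812 -0.04        0.0767171 ] [-0.01946184  0.04        0.08012202]
side mark [-0.05101973 -0.054       0.05733436] [-0.05191414 -0.054       0.04207115]
side mark [-0.0513501  -0.062       0.05174403] [-0.0522552  -0.062       0.03629829]
side mark [-0.05168046 -0.07        0.0461537 ] [-0.05259626 -0.07        0.03052544]
side mark [-0.05209342 -0.08        0.03916579] [-0.05302259 -0.08        0.02330937]
top handle [-0.01958195  0.00076951  0.077     ]
219 [170 175 174 171 167 164 162 150 138 137 156 165 168 167 167 170 171 172]
221 [173 177 177 174 172 164 148 135 118 112 130 142 147 147 148 150 151 149]
223 [179 182 183 182 179 166 138 113  94  88 104 122 137 142 141 143 141 134]
225 [187 191 191 189 181 156 121  91  76  81 101 138 170 184 185 184 182 178]
227 [225 227 225 217 202 166 109  75  68  72  95 142 188 201 199 198 201 201]
top clamp [array([-0.05207231, -0.06882806,  0.02      ]), array([-0.05261374, -0.06923503,  0.03      ]), array([-0.05315516, -0.06964201,  0.04      ])]
knob [array([-0.05061631, -0.08243372,  0.02      ]), array([-0.0
[... 188 characters left out ...]
   ]), array([-0.02108851, -0.05697982,  0.04      ])] [-0.01692776 -0.04745451  0.04      ]
226 [143 143 148 178 172 193 206 207]
227 [142 142 151 191 174 188 204 204]
228 [141 141 144 198 177 189 197 202]
229 [144 140 135 190 188 187 187 197]
230 [143 139 137 171 189 191 192 197]
231 [144 134 140 158 168 183 185 193]
232 [140 112 121 134 141 170 171 167]
233 [140 100  93  92  95 109 113 111]
234 [138  96  82  83  88  86  86  90]
235 [129  92  75  77  86  81  88  90]
236 [121  95  84  81  82  78  89  95]
237 [128 101  94  95  91  92  95  97]
238 [139 126 130 132 128 145 134 116]
239 [145 154 173 179 180 192 174 129]
240 [146 160 183 185 181 199 195 139]
241 [147 176 184 180 173 200 202 152]
```

Emit:
drive_tool:
  increments:
    - [1,-0.08,0.01,0,0,0,0]
    - [1,-0.165,0.018,0,0,0,0]
    - [1,-0.165,0.018,0,0,0,0]
    - [1,-0.165,0.018,0,0,0,0]

```text
t: 9.02
tool_pos: [0.4443, 0.1531, 0.0833]
orientation: [2.337, 2.095, 0.007]
force: [10.1, 0.9, -5.5]
opening: 0.0138
```

Run:
```python
from h import *
c=save('side','pics/s10.png',(245,195,310,245),12)
s=robot.read_state();p=s['tool_pos'];print(p,s['force'],s['opening'],s['orientation'])
d=np.array([.99396,-.10973]);print('travel',(np.array([.4762,.1494])-p[:2])@d)
O=np.array([.496,.147,0]);a=np.radians(-6.3);R=np.array([[np.cos(a),-np.sin(a),0],[np.sin(a),np.cos(a),0],[0,0,1]])
print(R.T@(p-O))
g=cv2.cvtColor(c['image'],cv2.COLOR_RGB2GRAY).astype(int)
cv2.imwrite('pics/side10.png',cv2.cvtColor(c['image'],cv2.COLOR_RGB2BGR))
for t in(-.0497,-.0517,-.0537):
  print(t,[proj(c,O+R@np.array([t,y,.0815])) for y in(-.038,.03)])
for v in range(218,239,3): 
  w=np.clip(80-g[v,270:295],0,None); print(v,(w*np.arange(270,295)).sum()/max(1,w.sum()),w.sum())
```

```text
[0.4443078  0.15309592 0.08326106] [ 8.77692196  0.92420054 -4.52474561] 0.013824145417074269 [2.33691272 2.09493424 0.00733839]
travel 0.03210512685894566
[-0.05204896  0.0003867   0.08326106]
-0.0497 [array([280.44658587, 214.62152916]), array([280.46196838, 233.52148706])]
-0.0517 [array([281.36090163, 214.66918363]), array([281.44938503, 233.57484226])]
-0.0537 [array([282.2753868 , 214.71684692]), array([282.43699926, 233.62820813])]
218 282.05263157894734 247
221 282.05102040816325 294
224 281.78767123287673 292
227 281.5618374558304 283
230 281.35494880546077 293
233 281.16382252559725 293
236 281.148288973384 263
```

View pics/s10.png

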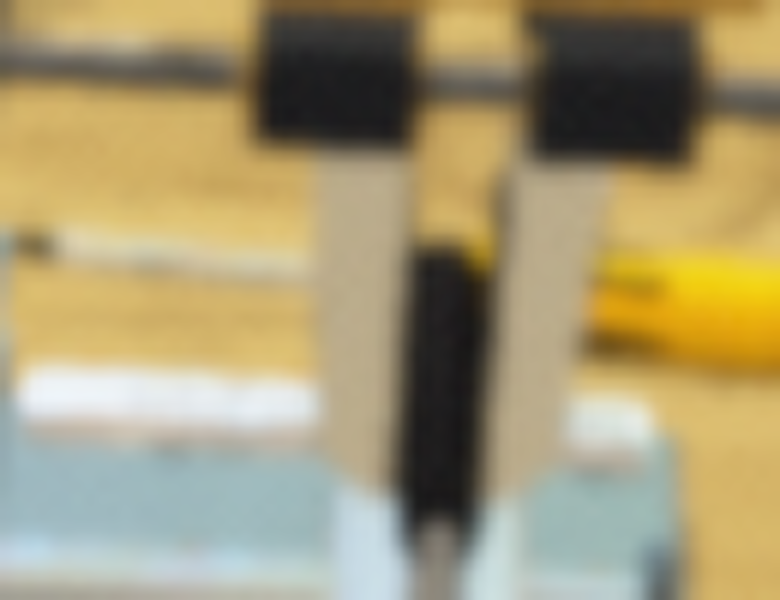

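Run:
```python
from h import *
c=robot.read_camera('top')
b=cv2.cvtColor(c['image'],cv2.COLOR_RGB2BGR)[215:255,215:255]
cv2.imwrite('pics/t10.png',cv2.resize(b,None,fx=14,fy=14,interpolation=cv2.INTER_NEAREST))
```

```text
(no output)
```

View pics/t10.png

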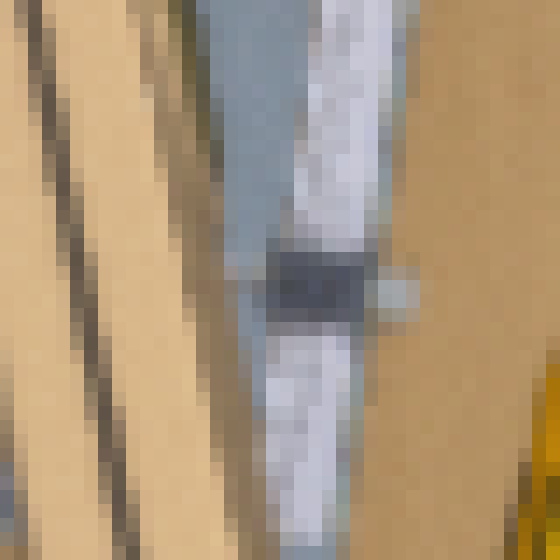

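Run:
```python
from h import *
c=robot.read_camera('top')
O=np.array([.496,.147,0]);a=np.radians(-6.3);R=np.array([[np.cos(a),-np.sin(a),0],[np.sin(a),np.cos(a),0],[0,0,1]])
for t in(-.02,-.0505,-.052,-.0535):
  print(t,[proj(c,O+R@np.array([t,y,.041])).round(1) for y in(-.050,-.054,-.058)])
print('mark top',[proj(c,O+R@np.array([-.052,y,.051])).round(1) for y in(-.062,-.07,-.08)])
print(c['image'][228:242,229:236].sum(2)//3); print(c['image'][230:238,230:234])
b=cv2.cvtColor(cv2.imread('pics/top0.png'),cv2.COLOR_BGR2RGB); print(b[216:226,228:236].sum(2)//3)
```

```text
-0.02 [array([230.9, 220.6]), array([232.5, 220.8]), array([234.2, 221. ])]
-0.0505 [array([229.2, 233.2]), array([230.8, 233.4]), array([232.5, 233.6])]
-0.052 [array([229.1, 233.8]), array([230.8, 234. ]), array([232.4, 234.2])]
-0.0535 [array([229. , 234.4]), array([230.7, 234.6]), array([232.3, 234.8])]
mark top [array([233.9, 234.1]), array([237.3, 234.6]), array([241.4, 235.1])]
[[116 113 139 142 141 139 142]
 [112 117 141 143 141 137 133]
 [106 113 137 140 141 141 134]
 [108 107 136 143 143 131 136]
 [112 111 140 144 138 111 118]
 [113 119 151 148 144  99  89]
 [112 119 146 142 140  94  82]
 [113 114 119 126 116  89  75]
 [114 113 125 136 117  91  83]
 [119 115 120 137 130  98  92]
 [123 111 118 136 139 122 127]
 [123 112 116 135 141 151 171]
 [126 114 116 129 139 156 179]
 [135 113 115 123 143 173 179]]
[[[131 114  94]
  [131 136 146]
  [128 140 153]
  [129 141 155]]

 [[120 108  93]
  [130 135 143]
  [131 143 155]
  [131 142 156]]

 [[125 112  98]
  [132 140 150]
  [132 144 157]
  [128 138 150]]

 [[138 120 101]
  [147 151 157]
  [139 148 159]
  [137 145 151]]

 [[140 119  99]
  [151 144 143]
  [137 140 149]
  [137 142 143]]

 [[136 116  90]
  [131 119 108]
  [122 125 131]
  [114 116 120]]

 [[134 117  89]
  [135 126 116]
  [127 136 147]
  [109 116 126]]

 [[137 116  92]
  [134 121 106]
  [128 138 147]
  [121 130 140]]]
[[144 146 146 147 147 148 144 145]
 [144 144 145 144 145 146 147 145]
 [147 146 147 146 145 146 147 145]
 [166 156 154 147 138 148 148 146]
 [179 158 160 162 152 156 153 148]
 [158 149 143 157 155 148 139 138]
 [138 150 137 129 125 124 121 124]
 [144 146 145 144 145 144 145 145]
 [146 144 144 143 145 148 145 146]
 [147 148 148 145 145 146 146 149]]
```

Run:
```python
from h import *
s=robot.read_state();print(s['t'],s['tool_pos'],s['force'],s['opening'])
print(robot.close_job())
```

```text
9.1667 [0.44434687 0.15308676 0.08324795] [ 9.95557948  0.92375279 -4.44291259] 0.013828205346951186
the job is handed in; nothing more can be done
None
```

I closed the guard lid, then drew the slide out 32.1 mm to the mark. I handed the job in at t ≈ 9.2 s with the handle still gripped.

**Lid:** I pressed it down until it met hard contact at about 20 N, with the fingertips at z = 66.5 mm, where a closed lid's outer face should be. The side view then showed it flat on the box.

**Slide:** In the camera images the mark stood 31.7 to 33 mm in front of the pointer's home. The two views disagreed by about 1 mm.
- **Position:** At the end the measured hand travel was 32.1 mm, and the handle bar's shift in the side image was about 32.2 mm. The hand never read beyond this point.
- **Grip:** The hand was holding about 10 N of spring pull, with the fingers closed on the bar at 13.8 mm.

**Limit of the checks:** The bar, fingers and arm hid most of the pointer at the end, so I could not see the line-up directly. Only a sliver showed in the top view; its shift of about 13 px corresponds to roughly 31.6 mm of travel. I estimate the line-up is good to about 1 mm.

The pictures and force readings showed no contact with the loose things, but I took no last picture of all of them.

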